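# Hold a spring at its test length on the lever spring tester

## Task

A spring is waiting to be measured on the lever spring tester, but a small container has been left standing under the handle: lift it out of the way and stand it upright on the bare bench, well clear (10 cm or more) of where the handle comes down, leaving everything else as it is. Then bring the tester's ball handle down towards the front until the pointer on the moving carriage is level with the index set on the scale, without squeezing the spring noticeably shorter than that. Finish while holding the handle there, still, so that the gauge can be read: do not let go.

Things in the scene. Friction and masses are not known exactly. Their poses are not given: they have to be found in the camera images.
- tester: lever spring tester bolted down: grey base 170x136x18 mm, column 253 mm tall, force gauge on a carriage sliding down it, upright coil spring under the gauge, ball handle on the right, white scale on the left. Origin on the bench under the column; own -x = front (toward the robot, turned up to 0.4 rad), y left. Base reaches 112 mm to the front, 68 mm to each side; gauge front 62 mm ahead of origin
- pivot (a point): the handle's pivot, in the plane in which the ball moves: 58 mm to the right of the tester's origin (its own -y), 100 mm above the bench; the hinge axis is level, along the tester's own y. Its x axis, too, points to the tester's back
- handle_ball (a point): centre of the black ball (30 mm across), 180 mm from the pivot on an 11 mm rod. It swings in the tester's own x-z plane: at first 1.10 rad above level (82 mm ahead of the pivot, 160 mm above it), then down toward the front, to level (joint 1.10) and below. Best pinched from straight above, fingers closing along the tester's own y; it turns between the fingers as the handle swings
- handle (a joint): angle of the handle, rad: 0 = fully up, where it springs back to when let go; grows as it comes down; stop at 1.46. Pointer and carriage sink 26 mm per rad. Force needed at the ball, square to the rod: about 1.5 N at the top, rising evenly to about 10 N at 1.40 rad
- pointer_tip (a point): tip of the slim steel pointer on the carriage, in front of the white scale; 150 mm above the bench while the handle is up; sinks with the carriage
- index_tip (a point): tip of the index, a small dark clamp with a thumbscrew on the left edge of the white scale, facing the pointer; it stays where it is set, 30 to 36.5 mm below the raised pointer. The handle is right when the two tips are equally high: at joint value (height of raised pointer - height of index) / 0.026 m
- handle_end (a point): point on the bench under where the ball comes down (172 mm in front of the pivot); the container to be cleared stands within about 15 mm of it and would stop the handle at about 1.0 rad
- jar_center (a point): small round lidded jar, 46 mm diameter, 98 mm tall, about 0.11 kg, standing; the point is at its centre, 49 mm above its foot. Either it or the dropper bottle stands under the handle, the other one elsewhere at the front of the bench
- dropper_center (a point): small round dropper bottle, body 32 mm diameter up to 62 mm above its foot, collar 24 mm diameter from there to 77 mm, then a rubber bulb of 13 mm to its top at 102 mm; about 0.07 kg, standing (a like bottle far back on the left is not meant); the point is on its axis 51 mm above its foot
- jar: the same jar; origin at the centre of its foot, z up
- dropper: the same dropper bottle; origin at the centre of its foot, z up
- dish: round steel parts dish heaped with old nuts, 112 mm across, 33 mm tall, origin under its centre; a bystander, to be left alone
- sleeve: turned metal sleeve lying on its side, 22 mm diameter, 80 mm long, origin under its centre; a bystander, to be left alone
- tape: small roll of black tape lying flat, 44 mm across, 19 mm tall, origin under its centre; a bystander, to be left alone
Mind the look-alikes: they are no part of the job. Leave any blue look-alike of the jar alone.

How it is judged:
On the way, in this order (a step that is already met when the one before it is completed fails the run):
1. the container that stood under the handle stands upright on the bench, let go, more than 85 mm from under the ball's lowest reach, with the handle still up (horizontal distance between each of jar_center, dropper_center and handle_end above 0.085 m and angle between each of jar_center, dropper_center's own z axis and vertical below 0.12 rad and height (world z) of jar_center between 0.043 and 0.055 m and height (world z) of dropper_center between 0.045 and 0.057 m and contact force between the fingers and jar below 0.3 N and contact force between the fingers and dropper below 0.3 N and value of joint handle below 0.25 rad), for 0.2 s.
2. the fingers hold the handle down with the pointer level with the index (z of pointer_tip in the frame of index_tip between -0.0025 and 0.0025 m and contact force between the fingers and handle above 2 N), for 0.4 s.
At the end, for the whole second after the job is handed in: The fingers still hold the handle (more than 2 N), which is at rest with the pointer level with the index within 2.5 mm; both containers stand upright on the bench, untouched, their axes more than 85 mm (seen from above) from the point under the ball's lowest reach (all of step 2 and horizontal distance between each of jar_center, dropper_center and handle_end above 0.085 m and angle between each of jar_center, dropper_center's own z axis and vertical below 0.12 rad and height (world z) of jar_center between 0.043 and 0.055 m and height (world z) of dropper_center between 0.045 and 0.057 m and contact force between the fingers and jar below 0.3 N and contact force between the fingers and dropper below 0.3 N and velocity of joint handle between -0.06 and 0.06 rad/s); the arm keeps its last pose, push and grip.
It fails at once if the spring is squeezed more than 5 mm past the index (z of pointer_tip in the frame of index_tip below -0.005 m).
It fails at once if a container is knocked over or tipped by more than 35 degrees (angle between any of jar, dropper's own z axis and vertical above 0.61 rad).
It fails at once if the container that is not in the way is moved too (both moved more than 30 mm) (distance of each of jar, dropper from where it was at the start of the episode above 0.03 m).
It fails at once if the handle is forced down on a container (more than 6 N) (contact force between handle and jar above 6 N or contact force between handle and dropper above 6 N).
It fails at once if the parts dish, the sleeve or the roll of tape is pushed more than 30 mm (distance of any of dish, sleeve, tape from where it was at the start of the episode above 0.03 m).
It also fails if it takes over 61 s, if anything falls off the work surface, if the arm or the gripper's body presses on something with over 40 N, if the wrist force passes 120 N, or if a joint passes its speed limit or range.

## Robot

A 7-joint arm with a two-finger parallel gripper is mounted at the origin on a cart in front of the work surface, level with it; the furniture and walls round the work are solid. World frame = base frame: x ahead of the robot, y to its left, z up, the work surface at z = 0. Lengths are in m, angles in rad, forces in N, time in s.
With the tool pointing down it reaches from about 0.425 to 0.875 m from the base axis. Payload 8.4 kg.
Tool frame: the origin (TCP) lies at the very end of the fingers, on their centre line; the grasp point (between the pads) lies behind it (manip.grip_point_offset is the z of the grasp point in the tool frame, in m); z points along the fingers, y is the line along which they close (so a half turn about z gives the same grasp; the last joint's range is limited). The gripper opens to 87 mm and grips with 3 to 60 N. Pads are 19 mm wide; open, the fingers measure 117 mm over their backs; the gripper's body (75 mm by 190 mm) begins 51 mm behind the grasp point.
Start: joints at [-1.427, 0.333, 0.04, 1.465, -0.013, 1.343, -0.059], TCP at [0.156, 0.631, 0.223] pointing down, gripper open.
Joint ranges: [-2.58, 2.58], [-0.38, 2.09], [-1.3, 1.39], [0.25, 2.4], [-1.5, 4.64], [0.08, 2.09], [-2.65, 2.65]. Speed limits (rad/s): [2.22, 2.22, 2.79, 2.79, 3.14, 3.14, 3.14].

## Interface

Orientations are given as a unit quaternion [w, x, y, z].
In Python, from bench import manip, capture, camera_model, workorder gives the robot as it stands. The module is installed in compiled form; this text tells all that it offers.
- The arm moves only by the shell command python3 -m handwheel 'ROWS' [FORCE]. ROWS is text: rows parted by semicolons, each of 7 numbers parted by spaces: the opening, from -1 (shut) to 1 (fully open), so that 0 is half open, then the shift along the tool's x, y, z in m, then the turn, a rotation vector about the tool's x, y, z in degrees. A call has 1 to 5 rows; each row is the pose to reach, as a shift and turn from the pose commanded when the call began, along the tool's axes at that moment; what a row does not reach only later rows make up. A row lasts 1/12 s, in which the tool goes at most 41.7 mm and 7.16 degrees, less where a joint would pass 70% of its speed; a pose out of reach is approached as far as the arm can. A call with a gripper value outside its range is refused whole. The fingers move at their own pace and stop on an object; FORCE is the grip in N (left out, the last holds). Time passes only in rows, so rows that repeat a pose let the fingers close. It gives the time, the measured TCP pose, the force, the opening and the grip force at its end, in the units of the state.
- manip.observe(): the state, without advancing time (a new reading comes with each control period).
- capture(name): name is "scene" or "top" or "wrist"; returns the picture (480x640x3 uint8, blue, green, red); there is no depth.
- camera_model(name): a dict with "fx", "fy", "cx", "cy" (pixels), "pose" (4x4, takes a point from camera to world coordinates); the wrist camera has in their place "mount" (4x4, takes a point from camera to tool coordinates, whose origin is the TCP and whose axes are the flange's). Camera axes: x right, y up, looking along -z (the intrinsics and any distortion apply to the point x, -y, -z); pixel columns grow to the right and rows downward; lengths in m; the calibration is good to about 2 mm. A picture is of the moment at which its call begins: read the wrist's pose just before it. camera_model takes no time and is no camera call.
- workorder.job_done(): hands the job in; it is judged then, once.
The state is a dict: "time": time; "qpos": joint angles; "qd": joint speeds; "joint_efforts": joint torques, N m; "position": TCP position; "tool_rot": TCP orientation; "contact_force": force on the tool from outside, world axes, zero at the start; "torque": the same for the moment, N m; "width": finger opening in m; "gripper_force": force on a finger pad.
Only numpy, scipy, OpenCV 4.12 (cv2) and the standard library are available. Lean on these libraries where they do the work, as an engineer would, in place of code of your own. Each camera call takes 0.05 s, during which the arm holds its last target. There are 200 camera calls.

## Working session

There is one attempt and no reset: what is moved stays moved. The work goes in short steps, Python scripts to look and compute and a shell command to move; the robot and the scene stay as the last step left them, time stands still between calls to the robot, and variables do not carry over. Pictures are saved under pics/ and viewed, at most 10 in all, crops included, and the job is handed in when it is done.

```bash
mkdir -p pics; python3 - <<'E'
from bench import manip,capture,camera_model
import cv2,numpy as np
np.set_printoptions(precision=4,suppress=True)
print(manip.observe(), manip.grip_point_offset)
for n in("scene","top"):
    im=capture(n); cv2.imwrite(f"pics/{n}0.png",im); print(n,camera_model(n))
print(camera_model("wrist"))
E
```

```text
{'time': 0.0, 'qpos': array([-1.4272,  0.3339,  0.0399,  1.4663, -0.0134,  1.3433, -0.0585]), 'qd': array([-0.0008, -0.0003,  0.002 ,  0.0006,  0.001 ,  0.0008, -0.001 ]), 'joint_efforts': array([  0.0002, -65.6371,   1.3357, -40.3788,  -0.0596,   0.0445,
         0.0002]), 'position': array([0.1562, 0.6304, 0.2216]), 'tool_rot': array([-0.    ,  0.1211,  0.9926, -0.0008]), 'contact_force': array([-0.8108, -0.1192,  0.4803]), 'torque': array([ 0.022 ,  0.0157, -0.0103]), 'gripper_force': 0.0, 'width': 0.08698702066710291} -0.0187
scene {'fx': 542.4525017807065, 'fy': 542.4525017807065, 'cx': 317.40726827288114, 'cy': 232.32506723179165, 'pose': array([[ 0.7681,  0.2698, -0.5808, -0.3008],
       [-0.6404,  0.3224, -0.6971, -0.9716],
       [-0.0009,  0.9073,  0.4204,  0.7907],
       [ 0.    ,  0.    ,  0.    ,  1.    ]])}
top {'fx': 540.5906615296284, 'fy': 540.5906615296284, 'cx': 325.1182745260243, 'cy': 239.4677388454972, 'pose': array([[-0.0245,  0.9751, -0.2204,  0.2336],
       [-0.9997, -0.0239,  0.0051,  0.0655],
       [-0.0003,  0.2204,  0.9754,  1.6289],
       [ 0.    ,  0.    ,  0.    ,  1.    ]])}
{'fx': 352.6458649385309, 'fy': 352.6458649385309, 'cx': 315.01029591116514, 'cy': 240.0950662235915, 'mount': array([[-0.0011,  0.9558,  0.2939,  0.0806],
       [ 1.    ,  0.0014, -0.0006,  0.001 ],
       [-0.001 ,  0.2939, -0.9558, -0.162 ],
       [ 0.    ,  0.    ,  0.    ,  1.    ]])}
```

View pics/scene0.png

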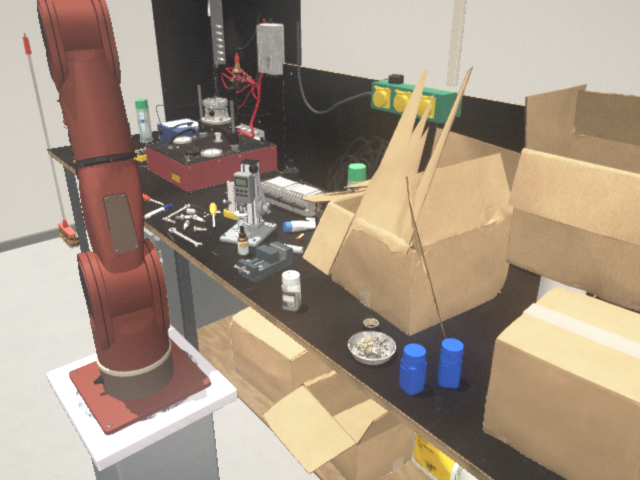

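View pics/top0.png

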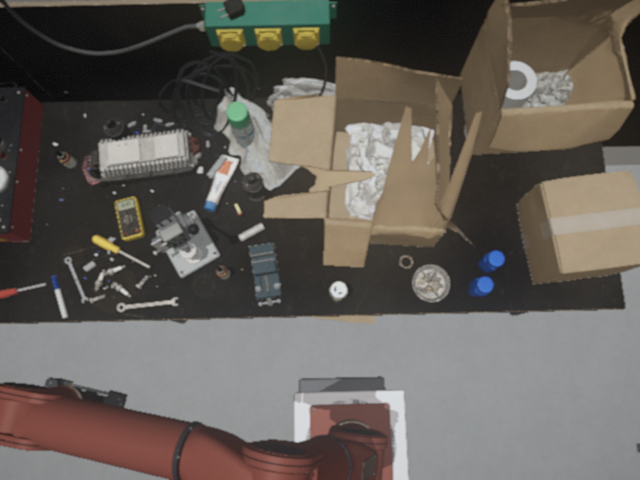

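The scene picture shows the tester near (248,205), with the dropper at its front right (243,245) and the white jar at (291,290). In the top picture the tester is at (187,243), the dropper at (222,271), a vise at (264,272) and the jar at (338,291). The dropper is the container in the way. I'll zoom in next.

```bash
python3 - <<'E'
import cv2,numpy as np
a=cv2.imread("pics/top0.png")[195:305,140:290]; b=cv2.imread("pics/scene0.png")[150:290,200:320]
a=cv2.resize(a,None,fx=4,fy=4,interpolation=cv2.INTER_CUBIC)
b=cv2.resize(b,None,fx=4,fy=4,interpolation=cv2.INTER_CUBIC)
cv2.imwrite("pics/c1.png",a);cv2.imwrite("pics/c2.png",b)
E
```

```text
(no output)
```

View pics/c1.png

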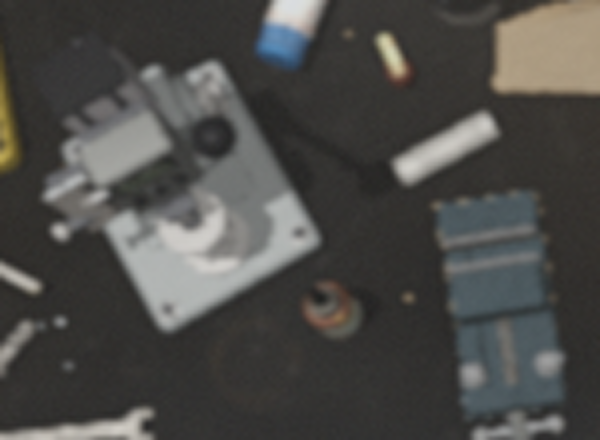

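View pics/c2.png

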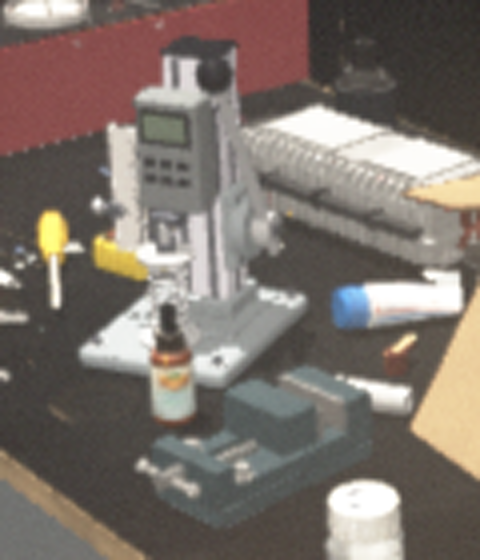

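```bash
cat > h.py <<'E'
import numpy as np,cv2
from scipy.spatial.transform import Rotation as R
from bench import manip,capture,camera_model
np.set_printoptions(precision=4,suppress=True)
def pose(n):
    c=camera_model(n)
    if n!="wrist": return c,c["pose"]
    s=manip.observe(); T=np.eye(4); q=s["tool_rot"]
    T[:3,:3]=R.from_quat([q[1],q[2],q[3],q[0]]).as_matrix(); T[:3,3]=s["position"]
    return c,T@c["mount"]
def ray(cp,u,v):
    c,P=cp
    d=P[:3,:3]@np.array([(u-c["cx"])/c["fx"],-(v-c["cy"])/c["fy"],-1]); return P[:3,3],d/np.linalg.norm(d)
def onz(cp,u,v,z):
    o,d=ray(cp,u,v); return o+d*(z-o[2])/d[2]
def tri(*rs):
    A=sum(np.eye(3)-np.outer(d,d) for o,d in rs); b=sum((np.eye(3)-np.outer(d,d))@o for o,d in rs)
    return np.linalg.solve(A,b)
def proj(cp,p):
    c,P=cp; q=P[:3,:3].T@(np.asarray(p)-P[:3,3]); return np.array([c["cx"]-c["fx"]*q[0]/q[2],c["cy"]+c["fy"]*q[1]/q[2]])
E
python3 - <<'E'
from h import *
t=pose("top");s=pose("scene")
f=lambda x,y:(140+x/4,195+y/4); g=lambda x,y:(200+x/4,150+y/4)
ball=tri(ray(t,*f(212,137)),ray(s,*g(214,73)));print("ball",ball,onz(t,*f(212,137),.26))
fr,fl,br=[onz(t,*f(*p),.018) for p in((320,243),(170,332),(215,60))]
print(fr,fl,br,fl-fr,br-fr, np.linalg.norm(fl-fr),np.linalg.norm(br-fr))
d=fl-fr;e=br-fr;y1=np.arctan2(-d[0],d[1]);y2=np.arctan2(e[1],e[0]);print("yaw",y1,y2)
yaw=np.arctan2(-d[0]+e[0],d[1]+e[1]); 
yaw=(y1*136+y2*170)/306
X=np.array([np.cos(yaw),np.sin(yaw),0]);Y=np.array([-X[1],X[0],0])
o=(fl+fr)/2+.112*X
ob=ball+.082*X+.058*Y
print(yaw,"origin",o,ob,"piv",ball+.082*X,"end",ball-.09*X)
print("bulb top",onz(t,*f(322,293),.102),onz(s,*g(168,308),.102),"collar/foot")
print("dropper tri",tri(ray(t,*f(322,293)),ray(s,*g(168,310))))
print("jar",onz(t,338,288,.098), "vise",onz(t,252,270,.03),onz(t,280,270,.03))
for p in((305,275),(305,265),(240,300)):print(p,onz(t,*p,0))
E
```

```text
ball [0.5804 0.4007 0.2609] [0.5786 0.402  0.26  ]
[0.5547 0.3772 0.018 ] [0.4893 0.4886 0.018 ] [0.7009 0.461  0.018 ] [-0.0654  0.1115  0.    ] [0.1462 0.0838 0.    ] 0.12924996907131678 0.16853619603742429
yaw 0.5306326476799101 0.5205884870389166
0.5250525584349137 origin [0.6189 0.489  0.018 ] [0.6223 0.4919 0.2609] piv [0.6513 0.4418 0.2609] end [0.5025 0.3555 0.2609]
bulb top [0.5015 0.3588 0.102 ] [0.4972 0.3499 0.102 ] collar/foot
dropper tri [0.5029 0.36   0.0951]
jar [0.437  0.0243 0.098 ] vise [0.5065 0.2782 0.03  ] [0.5044 0.1944 0.03  ]
(305, 275) [0.4922 0.1209 0.    ]
(305, 265) [0.5231 0.1204 0.    ]
(240, 300) [0.421  0.3179 0.    ]
```

```bash
python3 -m handwheel '0.3 -0.034 -0.022 0 0 0 -6.5;0.3 -0.068 -0.045 0 0 0 -13;0.3 -0.102 -0.068 0 0 0 -20;0.3 -0.136 -0.09 0 0 0 -27;0.3 -0.17 -0.115 0 0 0 -34' 20; python3 - <<'E'
from h import *
s=manip.observe();q=s["tool_rot"];M=R.from_quat([q[1],q[2],q[3],q[0]]).as_matrix();print(s["position"],M)
print(M.T@(np.array([.44,.32,.22])-s["position"]))
E
```

```text
time: 0.52
position: [0.2931, 0.4787, 0.2222]
tool_rot: [-0.0, -0.175, 0.985, -0.0]
contact_force: [0.9, -0.2, 0.3]
width: 0.0621
gripper_force: 0.0
[0.2931 0.4787 0.2222] [[-0.9389 -0.3443 -0.0001]
 [-0.3443  0.9389 -0.0005]
 [ 0.0003 -0.0004 -1.    ]]
[-0.0833 -0.1996  0.0022]
```

```bash
python3 -m handwheel '0.3 -0.016 -0.038 0 0 0 0;0.3 -0.032 -0.077 0 0 0 0;0.3 -0.048 -0.116 0 0 0 0;0.3 -0.064 -0.155 0 0 0 0;0.3 -0.083 -0.192 0 0 0 0' ; python3 -m handwheel '0.3 0 -0.006 0 0 0 0;0.3 0 -0.006 0 0 0 0;0.3 0 -0.006 0 0 0 0'; python3 - <<'E'
from h import *
w=pose("wrist");im=capture("wrist");cv2.imwrite("pics/w1.png",im);np.save("w1.npy",w[1]);print(manip.observe()["position"],w[1])
print([proj(w,p) for p in((.502,.357,.1),(.58,.4,.26))])
E
```

```text
time: 0.93
position: [0.4348, 0.3268, 0.2225]
tool_rot: [-0.0, -0.172, 0.985, 0.0]
contact_force: [0.5, 1.5, -0.7]
width: 0.0568
gripper_force: 0.0
time: 1.18
position: [0.436, 0.3232, 0.2223]
tool_rot: [-0.0, -0.171, 0.985, 0.0]
contact_force: [-0.8, -0.1, -0.3]
width: 0.0563
gripper_force: 0.0
[0.4353 0.3241 0.2223] [[-0.3367 -0.9001 -0.2764  0.3604]
 [ 0.9416 -0.3217 -0.0994  0.2968]
 [ 0.0005 -0.2938  0.9559  0.3843]
 [ 0.      0.      0.      1.    ]]
[array([324.8407, 310.5035]), array([358.0039, 601.196 ])]
```

View pics/w1.png

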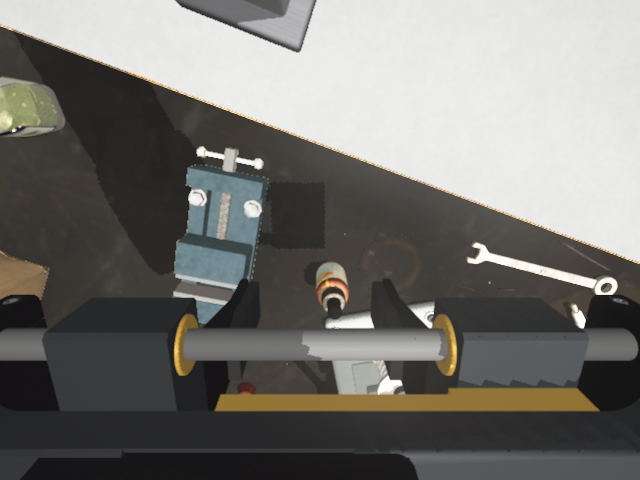

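The wrist picture shows the dropper bulb at about (335,306) and its body at (332,285), with the vise on the left at (230,230).

```bash
python3 - <<'E'
from h import *
c,_=pose("wrist");w=(c,np.load("w1.npy"))
im=cv2.imread("pics/w1.png")[255:325,290:380]
cv2.imwrite("pics/c3.png",cv2.resize(im,None,fx=7,fy=7,interpolation=cv2.INTER_CUBIC))
print(onz(w,335,306,.1),onz(w,332,285,.062))
hsv=cv2.cvtColor(im,cv2.COLOR_BGR2HSV);m=((hsv[...,1]>60)&(hsv[...,2]>70)).astype(np.uint8)
n,l,st,ce=cv2.connectedComponentsWithStats(m);print(st[1:],ce[1:]+[290,255])
E
```

```text
[0.4947 0.364  0.1   ] [0.492 0.362 0.062]
[[ 28   5  25   8  39]
 [ 74   4   3   6  11]
 [ 26  16  34  35 553]] [[330.9487 262.5897]
 [365.2727 261.8182]
 [330.2387 285.7631]]
```

View pics/c3.png

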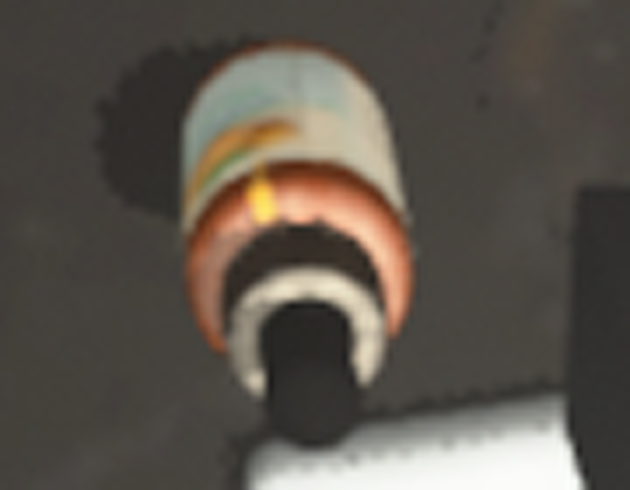

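The crop shows the collar top at (334,303.5) and the bulb tip at (335,313).

```bash
python3 - <<'E'
from h import *
c,_=pose("wrist");w=(c,np.load("w1.npy"))
print(onz(w,334,303,.077),onz(w,335,312,.1))
s=manip.observe();q=s["tool_rot"];M=R.from_quat([q[1],q[2],q[3],q[0]]).as_matrix()
print(M.T@(np.array([.501,.363,.036])-s["position"]))
E
```

```text
[0.5029 0.3674 0.077 ] [0.5003 0.3661 0.1   ]
[-0.0751  0.0142  0.1862]
```

```bash
python3 -m handwheel '0.3 -0.037 0.008 0.03 0 0 0;0.3 -0.075 0.015 0.06 0 0 0;0.3 -0.075 0.015 0.08 0 0 0;0.3 -0.075 0.015 0.08 0 0 0'; python3 -m handwheel '0.3 0 0 0.035 0 0 0;0.3 0 0 0.07 0 0 0;0.3 0 0 0.104 0 0 0;0.3 0 0 0.104 0 0 0'; python3 -m handwheel '-0.6 0 0 0 0 0 0;-0.6 0 0 0 0 0 0;-0.6 0 0 0 0 0 0;-0.6 0 0 0 0 0 0;-0.6 0 0 0 0 0 0' 12
```

```text
time: 1.57
position: [0.4993, 0.3638, 0.1359]
tool_rot: [-0.003, -0.173, 0.985, -0.002]
contact_force: [-2.0, -0.8, -2.0]
width: 0.0562
gripper_force: 0.0
time: 1.9
position: [0.4966, 0.3617, 0.0329]
tool_rot: [-0.004, -0.173, 0.985, -0.002]
contact_force: [-1.8, -1.4, -0.8]
width: 0.0568
gripper_force: 0.0
time: 2.32
position: [0.5024, 0.3637, 0.0405]
tool_rot: [0.001, -0.172, 0.985, 0.001]
contact_force: [-0.2, 1.4, 4.5]
width: 0.0321
gripper_force: 12.0
```

```bash
python3 -m handwheel '-0.6 0 0 -0.03 0 0 0;-0.6 0.01 0 -0.06 0 0 0;-0.6 0.03 -0.01 -0.08 0 0 0;-0.6 0.046 -0.042 -0.08 0 0 0;-0.6 0.06 -0.075 -0.08 0 0 0'; python3 -m handwheel '-0.6 0.015 -0.033 0 0 0 7;-0.6 0.03 -0.066 0 0 0 14;-0.6 0.045 -0.1 0 0 0 21;-0.6 0.054 -0.133 0 0 0 28;-0.6 0.054 -0.133 0 0 0 35'; python3 -m handwheel '-0.6 0 0 0 0 0 5;-0.6 0 0 0 0 0 10;-0.6 0 0 0 0 0 10'; python3 - <<'E'
from h import *
for n in("top","scene"):
    im=capture(n);cv2.imwrite(f"pics/{n}1.png",im)
a=cv2.imread("pics/top1.png")[190:350,150:400];b=cv2.imread("pics/scene1.png")[150:350,200:420]
cv2.imwrite("pics/c4.png",np.hstack([cv2.resize(a,(400,256)),cv2.resize(b,(400,256*400//400))]))
print(manip.observe()["position"],manip.observe()["width"])
E
```

```text
time: 2.73
position: [0.4703, 0.273, 0.1208]
tool_rot: [0.002, -0.174, 0.985, 0.001]
contact_force: [0.5, -1.4, -0.5]
width: 0.032
gripper_force: 12.0
time: 3.15
position: [0.4653, 0.1214, 0.1195]
tool_rot: [0.0, 0.139, 0.99, -0.0]
contact_force: [0.5, -0.6, 0.2]
width: 0.0321
gripper_force: 11.9
time: 3.4
position: [0.4651, 0.1283, 0.1194]
tool_rot: [0.0, 0.22, 0.975, 0.001]
contact_force: [-0.1, -0.4, -0.7]
width: 0.0321
gripper_force: 12.0
[0.465  0.1286 0.1191] 0.03222403352141191
```

View pics/c4.png

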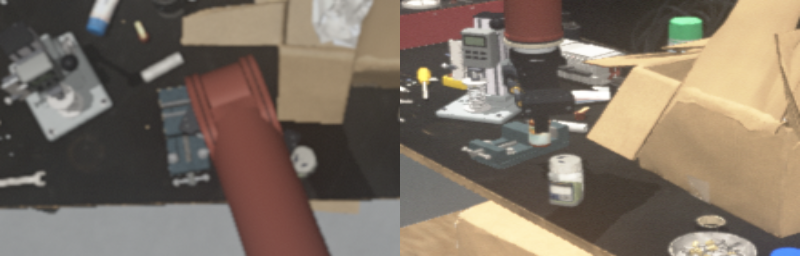

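```bash
python3 -m handwheel '-0.6 0 0 0.02 0 0 7;-0.6 0 0 0.04 0 0 14;-0.6 0 0 0.055 0 0 20;-0.6 0 0 0.065 0 0 20;-0.6 0 0 0.065 0 0 20'; python3 -m handwheel '-0.6 0 0 0.006 0 0 0;-0.6 0 0 0.011 0 0 0;-0.6 0 0 0.014 0 0 0;-0.6 0 0 0.014 0 0 0;-0.6 0 0 0.014 0 0 0'
```

```text
time: 3.92
position: [0.4636, 0.1282, 0.0519]
tool_rot: [-0.001, 0.382, 0.924, -0.001]
contact_force: [-0.2, -0.1, -0.6]
width: 0.0322
gripper_force: 12.0
time: 4.33
position: [0.4654, 0.1287, 0.04]
tool_rot: [0.0, 0.384, 0.923, 0.0]
contact_force: [-0.3, 0.3, 0.8]
width: 0.0321
gripper_force: 12.0
```

```bash
python3 -m handwheel '-0.6 0 0 0.001 0 0 0;-0.6 0 0 0.001 0 0 0;-0.6 0 0 0.001 0 0 0'; python3 -m handwheel '-0.3 0 0 0 0 0 0;-0.1 0 0 0 0 0 0;0.1 0 0 0 0 0 0;0.2 0 0 0 0 0 0;0.2 0 0 0 0 0 0'; python3 -m handwheel '0.2 0 0 -0.03 0 0 0;0.2 0 0 -0.07 0 0 0;0.2 0 0 -0.11 0 0 0;0.2 0 0 -0.15 0 0 0;0.2 0 0 -0.19 0 0 0'; python3 - <<'E'
from h import *
w=pose("wrist");im=capture("wrist");cv2.imwrite("pics/w2.png",im)
s=manip.observe();q=s["tool_rot"];M=R.from_quat([q[1],q[2],q[3],q[0]]).as_matrix();print(s["position"],M,proj(w,(.465,.128,.077)),proj(w,(.465,.128,.0)))
E
```

```text
time: 4.58
position: [0.4658, 0.129, 0.0396]
tool_rot: [0.001, 0.384, 0.923, 0.001]
contact_force: [0.7, 0.8, 6.8]
width: 0.0321
gripper_force: 12.0
time: 5.0
position: [0.4646, 0.1283, 0.0384]
tool_rot: [-0.0, 0.384, 0.923, -0.0]
contact_force: [0.1, 0.7, -0.3]
width: 0.0489
gripper_force: 0.0
time: 5.42
position: [0.4643, 0.128, 0.2305]
tool_rot: [-0.0, 0.384, 0.923, -0.0]
contact_force: [1.1, 0.9, -1.0]
width: 0.0523
gripper_force: 0.0
[0.4676 0.1292 0.2383] [[-0.7042  0.7099  0.0084]
 [ 0.71    0.7042  0.0048]
 [-0.0025  0.0094 -1.    ]] [314.2066 224.4268] [314.2822 207.3612]
```

View pics/w2.png

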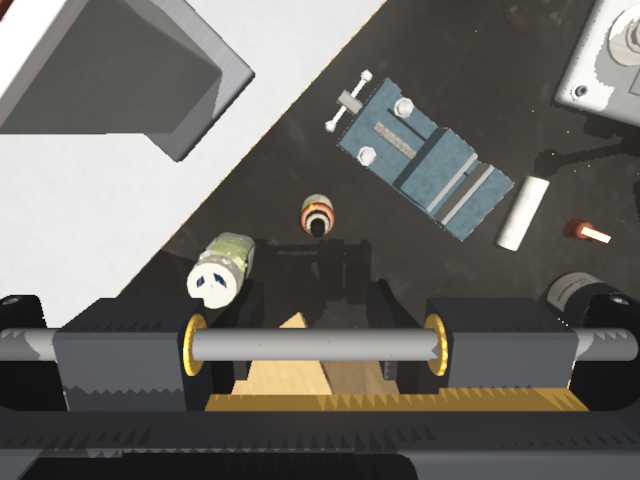

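The dropper now stands upright between the vise and the jar: collar at (318,225), jar at (215,285), both standing. Next I'll take a tilted close look at the scale.

```bash
python3 -m handwheel '0.5 0.032 0.016 0 0 0 -7;0.5 0.064 0.032 0 0 0 -14;0.5 0.096 0.048 0 0 0 -21;0.5 0.13 0.064 0 0 0 -28;0.5 0.162 0.079 0 0 0 -35'; python3 -m handwheel '0.5 0 0 0 0 0 -7;0.5 0 0 0 0 0 -14;0.5 0 0 0 0 0 -21;0.5 0 0 0 0 0 -28;0.5 0 0 0 0 0 -35';  python3 -m handwheel '0.5 0 0 0 0 0 -5;0.5 0 0 0 0 0 -5';python3 - <<'E'
from h import *
s=manip.observe();q=s["tool_rot"];M=R.from_quat([q[1],q[2],q[3],q[0]]).as_matrix();print(s["position"],M,s["qpos"])
print(M.T@(np.array([.44,.46,.24])-s["position"]))
E
```

```text
time: 5.88
position: [0.4056, 0.3007, 0.2284]
tool_rot: [-0.0, 0.086, 0.996, 0.0]
contact_force: [1.1, 0.7, 0.3]
width: 0.0645
gripper_force: 0.0
time: 6.3
position: [0.4065, 0.299, 0.2282]
tool_rot: [-0.0, -0.218, 0.976, -0.0]
contact_force: [-0.2, -0.0, 0.7]
width: 0.0652
gripper_force: 0.0
time: 6.47
position: [0.4066, 0.2989, 0.2283]
tool_rot: [-0.0, -0.259, 0.966, -0.0]
contact_force: [-0.4, 0.1, -1.4]
width: 0.0649
gripper_force: 0.0
[0.4066 0.2989 0.2283] [[-0.8656 -0.5007 -0.0004]
 [-0.5007  0.8656 -0.0005]
 [ 0.0006 -0.0002 -1.    ]] [-0.9696  0.0274  0.2536  1.814  -0.007   1.3018  1.3809]
[-0.1096  0.1227 -0.0118]
```

```bash
python3 -m handwheel '0.5 -0.02 0.03 0 0 -7 0;0.5 -0.045 0.06 0 0 -14 0;0.5 -0.075 0.09 0 0 -21 0;0.5 -0.11 0.11 0 0 -28 0;0.5 -0.145 0.115 0 0 -35 0';python3 -m handwheel '0.5 0 0 0 0 0 0;0.5 0 0 0 0 0 0;0.5 0 0 0 0 0 0'; python3 - <<'E'
from h import *
w=pose("wrist");im=capture("wrist");np.save("w3.npy",w[1]);cv2.imwrite("pics/w3.png",im);cv2.imwrite("pics/w3r.png",cv2.rotate(im,cv2.ROTATE_180))
s=manip.observe();print(s["position"],s["tool_rot"],proj(w,(.575,.53,.15)))
E
```

```text
time: 6.88
position: [0.4727, 0.4767, 0.2303]
tool_rot: [0.293, -0.246, 0.92, 0.082]
contact_force: [3.5, -1.1, -0.5]
width: 0.0653
gripper_force: 0.0
time: 7.13
position: [0.4753, 0.47, 0.2282]
tool_rot: [0.289, -0.244, 0.922, 0.077]
contact_force: [0.1, -0.4, -0.5]
width: 0.0654
gripper_force: 0.0
[0.4756 0.4702 0.2288] [ 0.2899 -0.244   0.9222  0.0772] [317.7033 283.5765]
```

View pics/w3r.png

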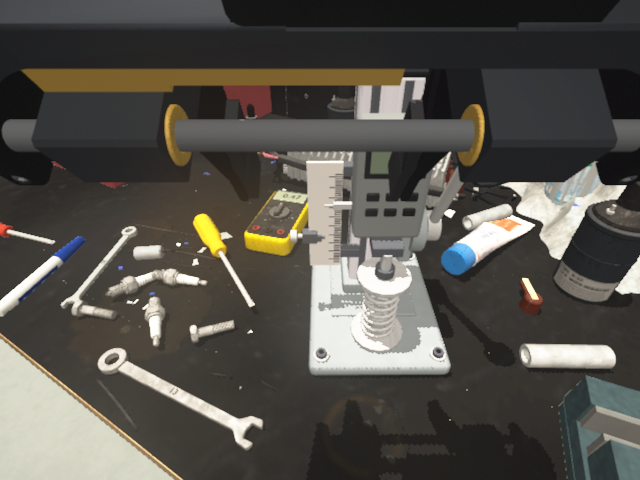

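```bash
python3 -m handwheel '0.5 -0.028 0 -0.024 0 0 0;0.5 -0.056 0 -0.047 0 0 0;0.5 -0.056 0 -0.047 0 0 0;0.5 -0.056 0 -0.047 0 0 0;0.5 -0.056 0 -0.047 0 0 0'; python3 - <<'E'
from h import *
c,P=w=pose("wrist");im=capture("wrist");np.save("w4.npy",P);cv2.imwrite("pics/w4.png",im)
P3=np.load("w3.npy")
# same point in w4 for pointer/index in w3
out=[];w3=(c,P3)
yaw=.525;X=np.array([np.cos(yaw),np.sin(yaw),0]);Y=np.array([-X[1],X[0],0])
O=np.array([.6205,.4905,0])
def onx(cp,u,v,x):
    o,d=ray(cp,u,v);return o+d*(x-(o-O)@X)/(d@X)
for nm,(u,v) in dict(ptr=(639-326,479-205),idx=(639-319,479-236)).items():
  for x in(-.05,-.03,-.01):
    p=onx(w3,u,v,x);print(nm,x,(p-O)@Y,p[2],proj(w,p))
p=onx(w3,639-325,479-215,-.03);q=proj(w,p)
a=cv2.rotate(cv2.imread("pics/w3.png"),cv2.ROTATE_180)[155:275,285:380]
r=cv2.rotate(im,cv2.ROTATE_180);cx,cy=int(639-q[0]),int(479-q[1]);x0,y0=cx-40,cy-60;print("w4 origin",x0,y0)
b=r[y0:y0+120,x0:x0+95]
t=[cv2.resize(k,(380,480),interpolation=cv2.INTER_CUBIC) for k in(a,b)]
for k in t:
    for i in range(0,120,20):cv2.putText(k,str(i),(0,i*4+10),0,.35,(0,0,255),1);cv2.line(k,(0,i*4),(8,i*4),(0,0,255),1)
cv2.imwrite("pics/c5.png",np.hstack(t))
E
```

```text
time: 7.6
position: [0.492, 0.4798, 0.2995]
tool_rot: [0.29, -0.244, 0.922, 0.077]
contact_force: [-0.4, -0.4, -0.4]
width: 0.0651
gripper_force: 0.0
ptr -0.05 0.05317024293444043 0.15919525463155026 [312.765  194.7767]
ptr -0.03 0.05287206130904129 0.14643548114565527 [312.7563 200.2213]
ptr -0.01 0.05257387968364215 0.13367570765976036 [312.7486 204.9592]
idx -0.05 0.059187929071038224 0.12728149066144562 [319.1703 170.9746]
idx -0.03 0.0593828481797076 0.11190664219767144 [319.2034 175.9467]
idx -0.01 0.05957776728837702 0.09653179373389723 [319.2321 180.2702]
w4 origin 285 226
```

View pics/c5.png

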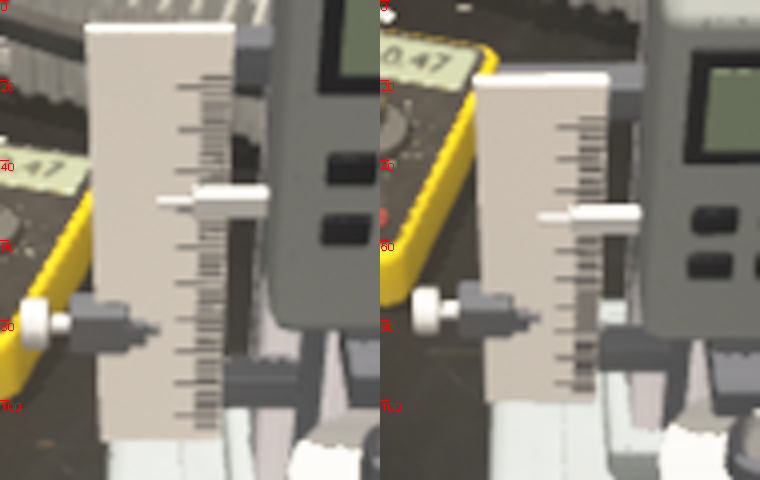

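In both views of the crop the pointer tip is at rotated pixels (324.2,205.2) and (324.5,280), and the index tip at (324.5,237.5) and (325,305.5).

```bash
python3 - <<'E'
from h import *
c,_=pose("wrist");A=(c,np.load("w3.npy"));B=(c,np.load("w4.npy"))
yaw=.525;X=np.array([np.cos(yaw),np.sin(yaw),0]);Y=np.array([-X[1],X[0],0]);O=np.array([.6205,.4905,0])
f=lambda u,v:(639-u,479-v)
for n,a,b in(("ptr",(324.2,205.2),(324.5,280)),("idx",(324.5,237.5),(325,305.5))):
    p=tri(ray(A,*f(*a)),ray(B,*f(*b)));print(n,(p-O)@X,(p-O)@Y,p[2])
def onx(cp,u,v,x):
    o,d=ray(cp,u,v);return (o+d*(x-(o-O)@X)/(d@X))[2]
for x in(-.05,-.04,-.03,-.02):print(x,[onx(A,*f(324.2,205.2),x),onx(A,*f(324.5,237.5),x),onx(B,*f(324.5,280),x),onx(B,*f(325,305.5),x)])
# scale ticks rows, view A
for y in(87,130,171,246,283,316,350,383,413):print(y,[round(onx(A,*f(330,155+y/4),x),4) for x in(-.03,-.02)])
s=manip.observe();q=s["tool_rot"];M=R.from_quat([q[1],q[2],q[3],q[0]]).as_matrix();print(s["position"],M)
E
```

```text
ptr -0.0341366362187115 0.054545780425995435 0.1488787860290367
idx -0.03543187213651898 0.05417252489817764 0.11428931539146232
-0.05 [np.float64(0.15901109654370335), np.float64(0.12558972278358943), np.float64(0.1644956910051576), np.float64(0.13081209079642997)]
-0.04 [np.float64(0.15262366466744046), np.float64(0.11783298520073085), np.float64(0.15465133915031962), np.float64(0.11947002080666913)]
-0.03 [np.float64(0.14623623279117753), np.float64(0.11007624761787224), np.float64(0.1448069872954816), np.float64(0.10812795081690824)]
-0.02 [np.float64(0.13984880091491467), np.float64(0.10231951003501372), np.float64(0.13496263544064363), np.float64(0.0967858808271474)]
87 [np.float64(0.1743), np.float64(0.169)]
130 [np.float64(0.1641), np.float64(0.1583)]
171 [np.float64(0.1539), np.float64(0.1478)]
246 [np.float64(0.1341), np.float64(0.1273)]
283 [np.float64(0.1238), np.float64(0.1165)]
316 [np.float64(0.1142), np.float64(0.1066)]
350 [np.float64(0.104), np.float64(0.096)]
383 [np.float64(0.0937), np.float64(0.0853)]
413 [np.float64(0.0839), np.float64(0.0752)]
[0.4916 0.4796 0.2985] [[-0.7121 -0.496   0.4969]
 [-0.4067  0.8683  0.2839]
 [-0.5723  0.0001 -0.8201]]
```

```bash
python3 -m handwheel '0.7 0 0 -0.01 0 7 0;0.7 0 0 -0.02 0 14 0;0.7 0 0 -0.03 0 21 0;0.7 0 0 -0.03 0 28 0;0.7 0 0 -0.03 0 34.9 0'; python3 -m handwheel '0.7 0 0 0 0 0 0;0.7 0 0 0 0 0 0'; python3 - <<'E'
from h import *
s=manip.observe();q=s["tool_rot"];M=R.from_quat([q[1],q[2],q[3],q[0]]).as_matrix();print(s["position"],M)
print(M.T@(np.array([.579,.3995,.32])-s["position"]))
# ball refinement from top image: dark disc
im=cv2.cvtColor(cv2.imread("pics/top0.png"),cv2.COLOR_BGR2GRAY)[218:241,182:205]
m=(im<60).astype(np.uint8);n,l,st,ce=cv2.connectedComponentsWithStats(m,connectivity=4);print(st,ce+[182,218])
t=pose("top");i=l[11,11];print(onz(t,*(ce[i]+[182,218]),.26))
E
```

```text
time: 8.07
position: [0.476, 0.4721, 0.3254]
tool_rot: [-0.002, -0.258, 0.966, 0.001]
contact_force: [0.5, 0.5, 0.1]
width: 0.0734
gripper_force: 0.0
time: 8.23
position: [0.4778, 0.4718, 0.3196]
tool_rot: [-0.001, -0.256, 0.967, -0.002]
contact_force: [0.1, 0.0, 0.4]
width: 0.0738
gripper_force: 0.0
[0.4778 0.4718 0.3196] [[-0.8685 -0.4957 -0.0015]
 [-0.4956  0.8685 -0.004 ]
 [ 0.0033 -0.0028 -1.    ]]
[-0.0521 -0.1129 -0.0003]
[[  0   0  23  23 406]
 [ 18   0   5   8  23]
 [  6   6  10  10  76]
 [  0  16   5   7  24]] [[193.064  229.0296]
 [202.7391 220.4348]
 [192.6842 228.75  ]
 [183.5833 237.5   ]]
[0.5792 0.4019 0.26  ]
```

```bash
python3 -m handwheel '0.7 -0.015 -0.035 0 0 0 0;0.7 -0.035 -0.075 0 0 0 0;0.7 -0.053 -0.111 0 0 0 0;0.7 -0.053 -0.111 0 0 0 0;0.7 -0.053 -0.111 0 0 0 0'; python3 - <<'E'
from h import *
w=pose("wrist");im=capture("wrist");cv2.imwrite("pics/w5.png",im);s=manip.observe();print(s["position"],proj(w,(.579,.401,.26)))
q=s["tool_rot"];M=R.from_quat([q[1],q[2],q[3],q[0]]).as_matrix();print(M.T@(np.array([.579,.4005,.242])-s["position"]))
E
```

```text
time: 8.65
position: [0.5799, 0.3983, 0.3245]
tool_rot: [0.002, -0.254, 0.967, 0.0]
contact_force: [-0.3, 0.3, 0.3]
width: 0.074
gripper_force: 0.0
[0.5781 0.4006 0.3246] [318.4596 254.7593]
[-0.0004 -0.0006  0.0826]
```

```bash
python3 - <<'E'
from h import *
w=pose("wrist");im=capture("wrist");g=cv2.medianBlur(cv2.cvtColor(im,cv2.COLOR_BGR2GRAY),5)
c=cv2.HoughCircles(g[195:315,255:385],cv2.HOUGH_GRADIENT,1,20,param1=60,param2=10,minRadius=18,maxRadius=30)
print(c[0][:5]+[255,195,0])
for u,v,r in c[0][:3]+[255,195,0]:print(onz(w,u,v,.2604),im[int(v),int(u)])
E
```

```text
[[315.5 258.5  21.6]
 [367.5 216.5  21.2]
 [371.5 287.5  24.8]
 [264.5 239.5  29.3]
 [338.5 264.5  24.8]]
[0.5803 0.4029 0.2604] [92 91 92]
[0.5379 0.4181 0.2604] [146 155 158]
[0.5798 0.4477 0.2604] [227 235 236]
```

```bash
python3 -m handwheel '0.7 -0.002 0 0.025 0 0 0;0.7 -0.002 0 0.05 0 0 0;0.7 -0.002 0 0.07 0 0 0;0.7 -0.002 0 0.083 0 0 0;0.7 -0.002 0 0.083 0 0 0'; python3 -m handwheel '-1 0 0 0 0 0 0;-1 0 0 0 0 0 0;-1 0 0 0 0 0 0;-1 0 0 0 0 0 0;-1 0 0 0 0 0 0' 45;python3 -m handwheel '-1 0 0 0 0 0 0;-1 0 0 0 0 0 0;-1 0 0 0 0 0 0'
```

```text
time: 9.17
position: [0.5772, 0.4036, 0.2381]
tool_rot: [-0.001, -0.258, 0.966, -0.0]
contact_force: [-0.4, -0.9, 1.2]
width: 0.0741
gripper_force: 0.0
time: 9.58
position: [0.5802, 0.4031, 0.2418]
tool_rot: [0.001, -0.257, 0.966, 0.0]
contact_force: [-0.5, 0.3, -0.3]
width: 0.0485
gripper_force: 0.0
time: 9.83
position: [0.5802, 0.4025, 0.2409]
tool_rot: [0.001, -0.257, 0.966, -0.0]
contact_force: [2.7, -4.1, 1.6]
width: 0.0288
gripper_force: 23.7
```

```bash
python3 -m handwheel '-1 0 0 0 0 0 0;-1 0 0 0 0 0 0;-1 0 0 0 0 0 0'; python3 - <<'E'
import numpy as np
for j in np.arange(.12,1.45,.12).round(2).tolist()+[1.36]:
    a=1.1-j;print(j,round(.18*(np.cos(a)-np.cos(1.1)),4),round(.18*(np.sin(1.1)-np.sin(a)),4))
E
```

```text
time: 10.08
position: [0.5802, 0.4024, 0.2409]
tool_rot: [0.001, -0.257, 0.966, -0.0]
contact_force: [1.1, -2.1, 0.5]
width: 0.0276
gripper_force: 45.0
0.12 0.0186 0.0109
0.24 0.0358 0.024
0.36 0.0513 0.039
0.48 0.0649 0.0558
0.6 0.0763 0.0741
0.72 0.0855 0.0937
0.84 0.0923 0.1141
0.96 0.0966 0.1353
1.08 0.0983 0.1568
1.2 0.0975 0.1784
1.32 0.094 0.1997
1.44 0.088 0.2204
1.36 0.0923 0.2067
```

```bash
python3 -m handwheel '-1 0.0186 0.011 0 0 0 0;-1 0.036 0.024 0 0 0 0;-1 0.051 0.039 0 0 0 0;-1 0.065 0.056 0 0 0 0;-1 0.065 0.056 0 0 0 0'; python3 - <<'E'
from h import *
im=capture("wrist");cv2.imwrite("pics/w6.png",im)
s=manip.observe();print(s["position"],s["contact_force"],s["width"],s["gripper_force"])
X=np.array([np.cos(.525),np.sin(.525),0]);d=s["position"]-np.array([.5802,.4024,.2409]);print(-d@X,-d[2])
E
```

```text
time: 10.5
position: [0.4912, 0.4223, 0.2409]
tool_rot: [-0.0, -0.259, 0.966, 0.002]
contact_force: [-0.1, 1.6, 0.8]
width: 0.0029
gripper_force: 0.0
[0.493  0.4214 0.241 ] [1.7349 0.8236 0.6453] 0.0018992964044787907 0.0
0.06592004347497973 -0.00010048038975019047
```

I put the downward shift in the sideways (y) column, so the fingers slid off the ball. I'll open, rise and grasp it again.

```bash
python3 -m handwheel '0.7 0 0 -0.03 0 0 0;0.7 0 0 -0.06 0 0 0;0.7 0 0 -0.08 0 0 0;0.7 0 0 -0.08 0 0 0;0.7 0 0 -0.08 0 0 0'; python3 -m handwheel '0.7 -0.025 -0.02 0 0 0 0;0.7 -0.05 -0.04 0 0 0 0;0.7 -0.065 -0.056 0 0 0 0;0.7 -0.065 -0.056 0 0 0 0;0.7 -0.065 -0.056 0 0 0 0';  python3 - <<'E'
from h import *
w=pose("wrist");im=capture("wrist");g=cv2.medianBlur(cv2.cvtColor(im,cv2.COLOR_BGR2GRAY),5)
c=cv2.HoughCircles(g[195:315,255:385],cv2.HOUGH_GRADIENT,1,20,param1=60,param2=10,minRadius=18,maxRadius=30)
s=manip.observe();print(s["position"],s["width"])
for u,v,r in c[0][:2]+[255,195,0]:print(u,v,r,onz(w,u,v,.2604))
im=capture("top");cv2.imwrite("pics/top5.png",im)
E
```

```text
time: 10.97
position: [0.4964, 0.4193, 0.322]
tool_rot: [0.002, -0.257, 0.966, 0.001]
contact_force: [0.1, -0.7, -0.3]
width: 0.0276
gripper_force: 0.0
time: 11.38
position: [0.5808, 0.4014, 0.3184]
tool_rot: [-0.0, -0.256, 0.967, -0.001]
contact_force: [-1.0, -0.5, 0.3]
width: 0.0608
gripper_force: 0.0
[0.5797 0.4025 0.3191] 0.06440128605382145
316.5 258.5 22.5 [0.5805 0.4029 0.2604]
362.5 258.5 27.200000762939453 [0.5654 0.4295 0.2604]
```

```bash
python3 -m handwheel '0.7 0 0 0.02 0 0 0;0.7 0 0 0.05 0 0 0;0.7 0 0 0.07 0 0 0;0.7 0 0 0.08 0 0 0;0.7 0 0 0.08 0 0 0'; python3 -m handwheel '-1 0 0 0 0 0 0;-1 0 0 0 0 0 0;-1 0 0 0 0 0 0;-1 0 0 0 0 0 0;-1 0 0 0 0 0 0' 50;python3 -m handwheel '-1 0 0 0 0 0 0;-1 0 0 0 0 0 0;-1 0 0 0 0 0 0;-1 0 0 0 0 0 0;-1 0 0 0 0 0 0'
```

```text
time: 11.9
position: [0.5778, 0.4031, 0.2382]
tool_rot: [-0.001, -0.258, 0.966, -0.0]
contact_force: [-0.8, -0.1, -1.1]
width: 0.0739
gripper_force: 0.0
time: 12.32
position: [0.5802, 0.4031, 0.2418]
tool_rot: [0.001, -0.257, 0.966, 0.0]
contact_force: [-0.1, -0.5, -0.5]
width: 0.0487
gripper_force: 0.0
time: 12.73
position: [0.5802, 0.4024, 0.2409]
tool_rot: [0.001, -0.257, 0.966, -0.0]
contact_force: [-0.1, -1.2, 0.6]
width: 0.0275
gripper_force: 50.0
```

Now the arc, with the columns in the right order (x, 0, z).

```bash
python3 -m handwheel '-1 0.0186 0 0.011 0 0 0;-1 0.036 0 0.024 0 0 0;-1 0.051 0 0.039 0 0 0;-1 0.065 0 0.056 0 0 0;-1 0.065 0 0.056 0 0 0'; python3 - <<'E'
from h import *
s=manip.observe();print(s["contact_force"],s["width"],s["gripper_force"])
X=np.array([np.cos(.525),np.sin(.525),0]);d=s["position"]-np.array([.5802,.4024,.2409]);print(-d@X,-d[2])
E
```

```text
time: 13.15
position: [0.5226, 0.3692, 0.1829]
tool_rot: [0.001, -0.257, 0.966, -0.0]
contact_force: [5.4, -0.3, 1.3]
width: 0.0276
gripper_force: 49.9
[ 5.3834 -0.3308  1.2749] 0.027556428493842593 49.875448644161224
0.06644904136902444 0.05801277071444058
```

```bash
python3 -m handwheel '-1 0.0114 0 0.018 0 0 0;-1 0.0206 0 0.038 0 0 0;-1 0.0274 0 0.058 0 0 0;-1 0.0317 0 0.0795 0 0 0;-1 0.0334 0 0.101 0 0 0'; python3 -m handwheel '-1 0 0 0.011 0 0 0;-1 -0.001 0 0.0215 0 0 0;-1 -0.002 0 0.032 0 0 0;-1 -0.002 0 0.032 0 0 0'; python3 - <<'E'
from h import *
s=manip.observe();print(s["contact_force"],s["width"],s["gripper_force"])
X=np.array([np.cos(.525),np.sin(.525),0]);d=s["position"]-np.array([.5802,.4024,.2409]);print(-d@X,-d[2])
for n in("scene","wrist"):cv2.imwrite(f"pics/{n}7.png",capture(n))
E
```

```text
time: 13.57
position: [0.4949, 0.3532, 0.0846]
tool_rot: [0.001, -0.257, 0.966, 0.0]
contact_force: [-1.1, -4.7, 9.0]
width: 0.0268
gripper_force: 48.7
time: 13.9
position: [0.4964, 0.3541, 0.0508]
tool_rot: [-0.0, -0.257, 0.966, -0.001]
contact_force: [-3.9, -7.6, 8.9]
width: 0.0264
gripper_force: 50.6
[-3.9399 -7.5543  8.8896] 0.02641911992572383 50.584779925811745
0.09671646978937949 0.19010358125447652
```

```bash
cat > tr.py <<'E'
from h import *
import sys
a=cv2.imread("pics/scene0.png");b=capture("scene") if len(sys.argv)<2 else cv2.imread(sys.argv[1])
cp=pose("scene")
X=np.array([np.cos(.525),np.sin(.525),0]);Y=np.array([-X[1],X[0],0]);O=np.array([.6205,.4905,0])
# gauge patches: rows/cols in scene0
for nm,(x0,y0,x1,y1) in dict(lcd=(234,174,252,188),face=(234,172,252,200),btn=(235,186,252,199)).items():
    t=cv2.resize(a[y0:y1,x0:x1],None,fx=4,fy=4,interpolation=cv2.INTER_CUBIC)
    s=cv2.resize(b[y0-6:y1+26,x0-6:x1+6],None,fx=4,fy=4,interpolation=cv2.INTER_CUBIC)
    r=cv2.matchTemplate(s,t,cv2.TM_CCOEFF_NORMED);_,m,_,l=cv2.minMaxLoc(r)
    du,dv=l[0]/4-6,l[1]/4-6
    p=O-.062*X+np.array([0,0,.2]);pr=proj(cp,p)
    k=[(proj(cp,p-[0,0,d])-pr)[1] for d in(.03,.035,.04)]
    dz=np.interp(dv,k,(.03,.035,.04)) if k[0]<dv<k[2] else dv/k[1]*.035
    print(nm,round(m,3),du,dv,"drop",round(dz*1000,1),"joint",round(dz/.026,3))
E
python3 tr.py pics/scene7.png
```

```text
lcd 0.859 -2.5 14.0 drop 48.2 joint 1.852
face 0.84 -2.5 14.0 drop 48.2 joint 1.852
btn 0.339 0.0 14.75 drop 50.7 joint 1.951
```

```bash
python3 -m handwheel '-1 0 0 0.006 0 0 0;-1 0 0 0.012 0 0 0;-1 -0.001 0 0.0165 0 0 0;-1 -0.001 0 0.0165 0 0 0;-1 -0.001 0 0.0165 0 0 0'; python3 - <<'E'
from h import *
s=manip.observe();print(s["contact_force"],s["width"],s["gripper_force"])
X=np.array([np.cos(.525),np.sin(.525),0]);d=s["position"]-np.array([.5802,.4024,.2409]);print(-d@X,-d[2], 1.1-np.arcsin(np.sin(1.1)+d[2]/.18))
b=capture("scene");cv2.imwrite("pics/scene8.png",b);a=cv2.imread("pics/scene0.png")
cp=pose("scene");O=np.array([.6205,.4905,0]);Y=np.array([-X[1],X[0],0])
for n,p in dict(ptr0=O-.035*X+.055*Y+[0,0,.15],idx=O-.035*X+.055*Y+[0,0,.1145],gaugetop=O-.062*X+[0,0,.2]).items():print(n,proj(cp,p))
for k in(a,b):print(cv2.cvtColor(k,cv2.COLOR_BGR2GRAY)[168:216,222:262:1][::2,::2])
E
```

```text
time: 14.42
position: [0.4985, 0.3553, 0.0363]
tool_rot: [0.001, -0.257, 0.966, -0.0]
contact_force: [-2.7, -6.1, 9.3]
width: 0.0266
gripper_force: 50.7
[-2.6623 -6.0571  9.2574] 0.02662869533696817 50.681959837675095
0.09434861800230704 0.20455727225104406 1.3477486057470511
ptr0 [229.9991 192.591 ]
idx [230.7226 202.4848]
gaugetop [240.0643 182.8949]
[[ 96  95  96  99  98  99  96  98  98 134 199 140 220 179  65  67  65  63
  107  99]
 [ 96  98  95  95  98  97  97 102 102 136 202 130 218 202  61  62  60  63
  135  90]
 [ 99  97  96  97  97  99 110 167 206 209 209 193 215 215 124  72  73  98
  157  96]
 [ 99  97  97  96  99 102 188 208 202 212 213 218 213 210 180 138 146 143
  161  81]
 [ 96 101  98  99  96  96 121 120 125 141 148 162 178 169 115 115 120 149
  164  84]
 [ 98  99  97  97  99  96  93  86  82  81  81  84  98 126 106 100 140 151
  149  88]
 [ 97  97 105 146 102  96  97 121 121 123 118 120  79 122 106 101 144 146
  154 105]
 [103  87 120 215 199 227 123 118 125 122 122 123  81 125 107 103 125 150
  149 164]
 [ 79  70 106 211 215 208 130  98 109 113 115 121  92 125 108 104
[... 2636 characters left out ...]
  56  54
   75 128]
 [ 96 248 111 163  96  54  52  50  56  54  51  53  55  51  55  53  53  53
   68 151]
 [ 84 166 112  95 132  85  53  55  51  54  51  52  55  57  53  54  50  57
   93 174]
 [ 73  79  69 111 164 129  51  53  53  48  58  53  54  57  56  53  54  53
   93 215]
 [ 99  89  85 112 205 134  52  54  67  59  50  53  50  60  55  54  55  56
   77 185]
 [ 88  80  70  72  96  73  55  53  52  56  54  50  53  76  57  54  55  58
   69 156]
 [ 71  64 145 130  90  66  50  55  50  49  52  55  55  53  57  53  54  54
   55 142]
 [ 67  75 183 201 198 141  51  54  52  52  52  51  56  55  59  56  53  52
   54  94]
 [ 67  68  78  93 101  73  55  54  55  52  53  51  54  55  54  54  53  58
   70  69]]
```

```bash
python3 -m handwheel '-1 0 0 0.002 0 0 0;-1 0 0 0.002 0 0 0;-1 0 0 0.002 0 0 0;-1 0 0 0.002 0 0 0;-1 0 0 0.002 0 0 0'; python3 -m handwheel '-1 0 0 0 0 0 0;-1 0 0 0 0 0 0;-1 0 0 0 0 0 0;-1 0 0 0 0 0 0;-1 0 0 0 0 0 0'; python3 - <<'E'
from h import *
s=manip.observe();X=np.array([np.cos(.525),np.sin(.525),0]);d=s["position"]-np.array([.5802,.4024,.2409]);print(-d@X,-d[2],1.1-np.arcsin(np.sin(1.1)+d[2]/.18))
# ball seen from above in wrist view: dark-blob check between the fingers
w=pose("wrist");im=capture("wrist");cv2.imwrite("pics/w9.png",im)
pv=np.array([.6505,.4420,.1])
for j in(1.25,1.36):
    a=1.1-j;p=pv-.18*np.cos(a)*X+[0,0,.18*np.sin(a)];print(j,p,s["position"]+[0,0,.0187],proj(w,p),proj(w,p-.015*X))
g=cv2.cvtColor(im,cv2.COLOR_BGR2GRAY);print(g[230:320:3,296:338:3])
E
```

```text
time: 14.88
position: [0.4987, 0.3554, 0.0348]
tool_rot: [0.001, -0.257, 0.966, 0.0]
contact_force: [-1.2, -4.8, 9.8]
width: 0.0261
gripper_force: 50.8
time: 15.3
position: [0.4987, 0.3554, 0.0348]
tool_rot: [0.001, -0.257, 0.966, 0.0]
contact_force: [-0.8, -4.2, 9.8]
width: 0.027
gripper_force: 50.8
0.0940132033140821 0.2061156416926186 1.3566891104797427
1.25 [0.4965 0.3528 0.0731] [0.4987 0.3554 0.0535] [310.6648 332.7787] [310.2583 298.748 ]
1.36 [0.5    0.3548 0.0537] [0.4987 0.3554 0.0535] [311.273  317.2131] [310.9352 287.0352]
[[41 42 42 43 43 41 42 43 43 43 42 43 43 43]
 [42 41 42 42 42 43 42 42 42 43 43 42 43 43]
 [41 41 41 41 41 42 42 42 42 43 42 43 43 42]
 [42 41 41 41 42 42 43 42 43 43 42 42 43 42]
 [42 41 42 42 42 42 43 41 42 43 42 43 43 43]
 [41 42 42 42 41 42 43 43 42 43 43 43 42 43]
 [41 41 42 42 42 42 43 42 43 43 42 42 42 42]
 [42 42 42 42 41 43 43 42 42 42 41 43 42 43]
 [42 42 41 42 43 42 43 42 42 43 42 44 43 43]
 [42 42 42 42 43 42 42 43 42 43 42 42 42 42]
 [41 42 42 42 43 42 42 43 42 43 43 43 42 43]
 [41 41 43 42 42 42 42 43 43 42 43 43 43 43]
 [42 42 42 43 42 42 43 42 42 43 43 43 43 44]
 [40 43 41 43 42 42 43 42 43 43 42 42 43 43]
 [42 41 41 42 43 43 42 42 43 43 43 43 43 43]
 [43 41 43 43 43 42 43 43 43 42 43 43 44 44]
 [41 42 44 43 42 42 43 44 42 43 43 44 44 43]
 [43 42 43 43 43 42 44 44 42 44 43 44 44 44]
 [43 43 43 43 43 43 43 44 43 44 43 44 44 44]
 [43 43 43 43 43 43 44 43 44 44 43 44 45 45]
 [43 42 41 44 42 43 43 44 46 45 44 44 44 45]
 [42 43 41 38 31 31 31 30 30 33 41 45 46 45]
 [42 32 32 32 33 33 34 33 34 32 33 32 39 45]
 [31 33 34 35 36 36 35 35 36 36 35 34 33 35]
 [34 36 36 37 37 37 37 38 39 37 37 36 36 34]
 [36 37 38 39 39 39 39 40 39 40 39 39 38 37]
 [38 39 39 39 41 41 41 41 41 41 41 40 39 39]
 [39 39 40 41 42 42 42 42 42 43 42 41 42 40]
 [41 42 42 42 43 42 44 43 42 43 43 43 42 43]
 [41 42 43 43 44 45 44 45 45 44 44 44 44 44]]
```

```bash
python3 - <<'E'
from h import *
w=pose("wrist");im=cv2.imread("pics/w9.png");g=cv2.GaussianBlur(cv2.cvtColor(im,cv2.COLOR_BGR2GRAY),(3,3),0).astype(int)
for u in(308,312,315,318,322):
    c=g[270:312,u];print(u,270+int(np.argmax(c<38)))
X=np.array([np.cos(.525),np.sin(.525),0])
ph=np.linspace(0,2*np.pi,721)
for pv in((.651,.444,.1),(.6505,.442,.1)):
  for j in(1.25,1.3,1.36,1.42):
    a=1.1-j;p=np.array(pv)-.18*np.cos(a)*X+[0,0,.18*np.sin(a)]
    v=min(proj(w,p+.015*(np.cos(t)*X+np.sin(t)*np.array([0,0,1])))[1] for t in ph);print(pv,j,round(v,1))
E
```

```text
308 293
312 292
315 292
318 292
322 293
(0.651, 0.444, 0.1) 1.25 298.0
(0.651, 0.444, 0.1) 1.3 292.0
(0.651, 0.444, 0.1) 1.36 286.9
(0.651, 0.444, 0.1) 1.42 283.8
(0.6505, 0.442, 0.1) 1.25 294.8
(0.6505, 0.442, 0.1) 1.3 289.0
(0.6505, 0.442, 0.1) 1.36 284.1
(0.6505, 0.442, 0.1) 1.42 281.1
```

```bash
python3 -m handwheel '-1 -0.001 0 0.002 0 0 0;-1 -0.001 0 0.0035 0 0 0;-1 -0.001 0 0.0035 0 0 0;-1 -0.001 0 0.0035 0 0 0;-1 -0.001 0 0.0035 0 0 0'; python3 -m handwheel '-1 0 0 0 0 0 0;-1 0 0 0 0 0 0;-1 0 0 0 0 0 0;-1 0 0 0 0 0 0;-1 0 0 0 0 0 0'; python3 - <<'E'
from h import *
s=manip.observe();X=np.array([np.cos(.525),np.sin(.525),0]);d=s["position"]-np.array([.5802,.4024,.2409]);print(-d@X,-d[2],1.1-np.arcsin(np.sin(1.1)+d[2]/.18))
w=pose("wrist");im=capture("wrist");g=cv2.GaussianBlur(cv2.cvtColor(im,cv2.COLOR_BGR2GRAY),(3,3),0).astype(int)
print([270+int(np.argmax(g[270:312,u]<38)) for u in(312,315,318)])
for j in(1.25,1.3,1.36,1.42):
    a=1.1-j;p=np.array((.651,.444,.1))-.18*np.cos(a)*X+[0,0,.18*np.sin(a)]
    print(j,min(proj(w,p+.015*(np.cos(t)*X+np.sin(t)*np.array([0,0,1])))[1] for t in np.linspace(0,6.28,400)))
E
```

```text
time: 15.77
position: [0.4994, 0.3558, 0.0311]
tool_rot: [0.001, -0.257, 0.966, 0.0]
contact_force: [-2.4, -4.9, 9.9]
width: 0.0266
gripper_force: 50.9
time: 16.18
position: [0.4994, 0.3558, 0.0311]
tool_rot: [0.001, -0.257, 0.966, 0.0]
contact_force: [-2.3, -5.6, 9.3]
width: 0.0265
gripper_force: 50.9
0.09322163255681677 0.20975156512001802 1.3776320168822391
[292, 292, 292]
1.25 300.2332615358032
1.3 293.9451192843251
1.36 288.6102697252707
1.42 285.28179652649277
```

```bash
python3 -c "from bench import workorder;print(workorder.job_done())"
```

```text
the job is handed in; nothing more can be done
None
```

I handed the job in with the dropper bottle standing clear and the ball handle held still at about 1.32–1.38 rad, against an index I measured at about 1.35 rad; I could not see the pointer at the end because the gripper blocked the view.

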